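# Brush out the casting flask and hold the brush level over the wash pan

### The arm

A 6-joint arm with a two-finger parallel gripper is mounted at the origin on the work surface. World frame = base frame: x ahead of the robot, y to its left, z up, the work surface at z = 0. Lengths are in mm, angles in rad, forces in N, time in s.
With the tool pointing down it reaches from about 350 to 875 mm from the base axis. Payload 4.2 kg.
Tool frame: the origin (TCP) lies midway between the tips of the shut fingers; the grasp point (between the pads) lies 19 mm behind it (arm.tcp_to_grasp is the distance from the TCP to the grasp point, in mm); z points along the fingers, y is the line along which they close (so a half turn about z gives the same grasp; the last joint's range is limited). The gripper opens to 85 mm and grips with 20 to 120 N. Pads are 22 mm wide; open, the fingers measure 114 mm over their backs; the gripper's body (76 mm by 85 mm) begins 54 mm behind the grasp point. The pads swing forward as they close: fully open they stand 13 mm farther back than shut.
Start: joints at [-0.869, 0.385, 0.008, 0, -1.194, -0.259], TCP at [267.806, -564.694, 203.312] pointing down, gripper open.
Joint ranges: [-3.14, 3.14], [-1.21, 2.06], [-1.07, 1.41], [-3.16, 2.05], [-2.99, -0.16], [-3.1, 3.1]. Speed limits (rad/s): [2.79, 2.79, 3.14, 3.14, 3.14, 3.14].

### API

Orientations are given as a unit quaternion [x, y, z, w].
In Python, from bench import arm, get_image gives the robot as it stands.
- The arm moves only by the tool drive_tool, never from a script. Its argument "deltas" is a list of rows, each a list of 2 entries, a list of its own where there are three numbers: the shift along the tool's x, y, z in cm, then the turn, a rotation vector about the tool's x, y, z in degrees. In form: [[[x, y, z], [ax, ay, az]], ...]. A call has 1 to 12 rows; each row shifts and turns the commanded pose from where the row before left it, along the tool's axes as they then stand; what a row does not reach is not made up. A row lasts 1/10 s, in which the tool goes at most 50 mm and 8.59 degrees, less where a joint would pass 70% of its speed; a pose out of reach is approached as far as the arm can. A call with a gripper value outside its range is refused whole. "claw" is the finger opening in cm, from 0 to 8.54, set as the call begins (left out, the last holds). The fingers move at their own pace and stop on an object; the grip force is fixed at half the most. Time passes only in rows, so rows that do not move let the fingers close. It gives the time, the measured TCP pose, the force, the opening and the grip force at its end, in the units of the state.
- arm.read_state(): the state, without advancing time (a new reading comes with each control period).
- get_image(name): name is "scene" or "side" or "wrist"; returns a dict with "img" (400x640x3 uint8, red, green, blue), "fx", "fy", "cx", "cy" (pixels), "eye" and "orientation" of the camera in the world; the wrist camera has in their place "mount" (4x4, takes a point from camera to tool coordinates, whose origin is the TCP and whose axes are the flange's). Camera axes: x right, y down, z forward; pixel columns grow to the right and rows downward; lengths in mm; the calibration is good to about 2 mm. The wrist camera is an equidistant fisheye: a pixel r from the principal point sees the ray r / f radians off the axis. A picture is of the moment at which its call begins: read the wrist's pose just before it. There is no depth.
- arm.job_done(): hands the job in; it is judged then, once.
The state is a dict: "clock": time; "joints": joint angles; "joint_vel": joint speeds; "joint_efforts": joint torques, N m; "position": TCP position; "ee_rot": TCP orientation; "contact_force": force on the tool from outside, world axes, zero at the start; "wrist_torque": the same for the moment, N m; "gripper_width": finger opening in mm; "grasp_force": force on a finger pad.
Only numpy, scipy, OpenCV 4.12 (cv2) and the standard library are available. Lean on these libraries where they do the work, as an engineer would, in place of code of your own. Each camera call takes 0.05 s, during which the arm holds its last target. There are 200 camera calls.

### The job

Scrub out the steel casting flask that the long-handled brush is standing in: take the brush by its handle and give it three strokes inside the flask, each time lifting it at least half way up the flask and pushing it back down to the bottom. Then draw the brush right out, turn it level and hold it still with its head over the wash pan, well above the flasks, and finish like that with the brush still in the gripper. Leave all the flasks standing where they are in the pan.

Things in the scene. Friction and masses are not known exactly. Their poses are not given: they have to be found in the camera images.
- brush: flask brush, 240 mm, about 85 g. Origin at the bristle tip, z runs up its axis to the handle's end. From the tip: dark rigid head to 75 mm (47 mm across, collides as 42; 16 mm at the tip), 5 mm wire to 124, 13 mm ferrule, round light-wood handle 18 mm across from 132 to 240. Starts tip down in the flask, leaning some 7 degrees any way, handle end 240 mm above the bench
- brush_tip (a point): the bristle tip, the lower end of the brush's axis (the brush's origin)
- brush_head (a point): middle of the bristle head, on the axis 37.5 mm from the tip
- brush_grip (a point): a good grip point on the handle, on the axis 195 mm from the tip, 45 mm below the handle's end (the brush's balance point is about 120 mm from the tip)
- brush_end (a point): centre of the handle's free end, 240 mm from the tip
- flask: the casting flask to be scrubbed, the tall one with the brush in it: a plain loose steel tube open at both ends, standing upright on the pan's floor, 60 mm outside, 54 mm bore, 89 mm tall, about 400 g. Origin on its axis at its lower end (so the pan's floor is its bottom); z up
- flask_wide: bystander: a short wide loose steel flask, 76 mm across and 64 mm tall, standing in the pan. Origin on its axis at its lower end
- flask_small: bystander: a small loose steel flask, 51 mm across and 64 mm tall, standing in the pan. Origin on its axis at its lower end
- pan: shallow rectangular stainless wash pan fixed on the bench, 220 mm along its x, 340 mm along its y, 30 mm high, walls and floor 3 mm. Origin at the centre of its underside, z up. The three flasks stand in a row along its y, about 105 mm apart, in any order
Not all that is in view belongs to the job. What is shaped like the flask but black, green or orange is not meant.

How it is judged:
By the outcome, as a careful person would: the job done as asked, in the order asked, and still so for the second after the job is handed in, while the arm keeps its last pose, push and grip.
It also fails if it takes over 54 s, if anything falls off the work surface, if the arm or the gripper's body presses on something with over 40 N, if the wrist force passes 120 N, or if a joint passes its speed limit or range.

## Working session

There is one attempt and no reset: what is moved stays moved. The work goes in short steps, Python scripts to look and compute and a tool call to move; the robot and the scene stay as the last step left them, time stands still between calls to the robot, and variables do not carry over. Pictures are saved under pics/ and viewed, at most 10 in all, crops included, and the job is handed in when it is done.

Besides the shell and the picture viewer there is one more tool, called after ">>>" as name(argument=value, ...) on one line, values as JSON. drive_tool: Moves the arm, as the interface text tells. Its arguments: {"type":"object","properties":{"deltas":{"type":"array"},"claw":{"type":"number"}},"required":["deltas"]}

```bash
mkdir -p pics; ls
python3 - <<'E'
from bench import arm,get_image
import cv2,json,numpy as np
s=arm.read_state();print(s)
for n in("scene","side"):
    d=get_image(n);cv2.imwrite(f"pics/{n}0.png",d["img"][:,:,::-1])
    print(n,{k:v for k,v in d.items() if k!="img"})
    json.dump({k:np.asarray(v).tolist() for k,v in d.items() if k!="img"},open(n+".json","w"))
E
```

```text
pics
{'clock': 0.0, 'joints': array([-8.69393578e-01,  3.85594609e-01,  6.66163133e-03, -4.73801007e-04,
       -1.19399432e+00, -2.58590518e-01]), 'joint_vel': array([-4.11901912e-06, -8.81611883e-04,  4.70606154e-04, -1.06758118e-03,
        2.38301068e-04,  5.32480410e-04]), 'joint_efforts': array([ 2.09646664e-04, -3.92289054e+01,  1.88397521e+01,  4.18601140e+00,
       -4.64769983e-03, -1.83976636e-05]), 'position': array([ 267.54231017, -564.15286269,  202.21642186]), 'ee_rot': array([-2.19516232e-01,  9.75608241e-01,  1.04675831e-03, -2.96709253e-04]), 'contact_force': array([ 0.05614505, -0.53790608, -0.12318792]), 'wrist_torque': array([ 0.00212154, -0.02782811,  0.005783  ]), 'grasp_force': 0.0, 'gripper_width': 85.32464151576481}
scene {'fx': 408.90669161048015, 'fy': 408.90669161048015, 'cx': 323.1470999216229, 'cy': 200.74990752254118, 'eye': array([ 767.08458933, -273.00365701,  769.59291453]), 'orientation': array([ 0.90644086,  0.27734992, -0.09179862, -0.30498362])}
side {'fx': 510.6172935364104, 'fy': 510.6172935364104, 'cx': 311.2999170512432, 'cy': 203.96228993937478, 'eye': array([ 25.66116276, 827.21992296, 874.16032114]), 'orientation': array([-0.25406084,  0.86399399, -0.41665109,  0.12397316])}
```

View pics/scene0.png

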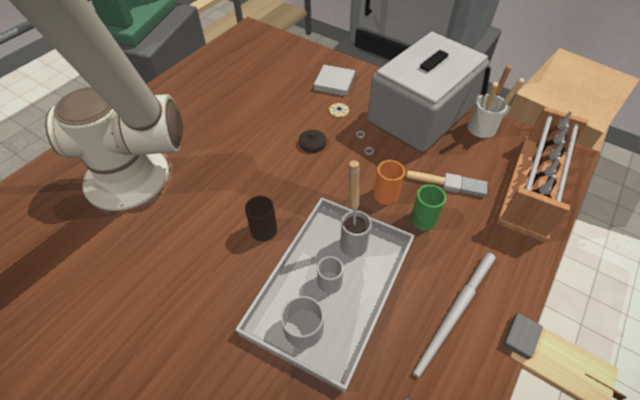

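View pics/side0.png

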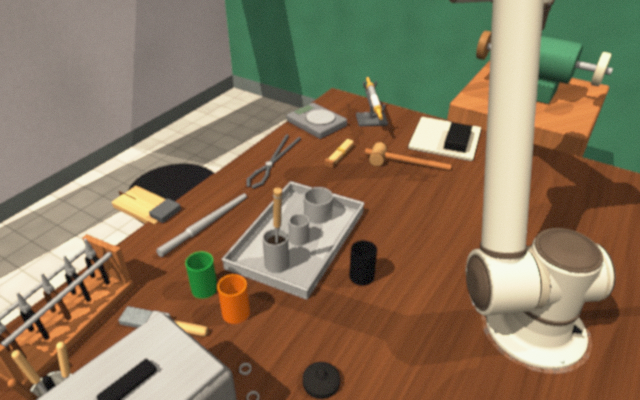

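The scene view shows the brush (handle end near (354,163)) in the grey steel flask at (356,232). The side view shows the handle end at (278,190) and the flask at (276,250). Other candidates in the scene view are black (261,218), orange (389,182) and green (429,207), which are excluded by colour, and the small (330,273) and wide (302,320) grey flasks, which hold no brush. Next is one enlarged crop to confirm this.

Run:
```python
import cv2,numpy as np
a=cv2.imread("pics/scene0.png")[150:270,310:410];b=cv2.imread("pics/side0.png")[175:295,230:330]
r=lambda i:cv2.resize(i,None,fx=4,fy=4,interpolation=cv2.INTER_CUBIC)
cv2.imwrite("pics/crop1.png",np.hstack([r(a),r(b)]))
```

```text
(no output)
```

View pics/crop1.png

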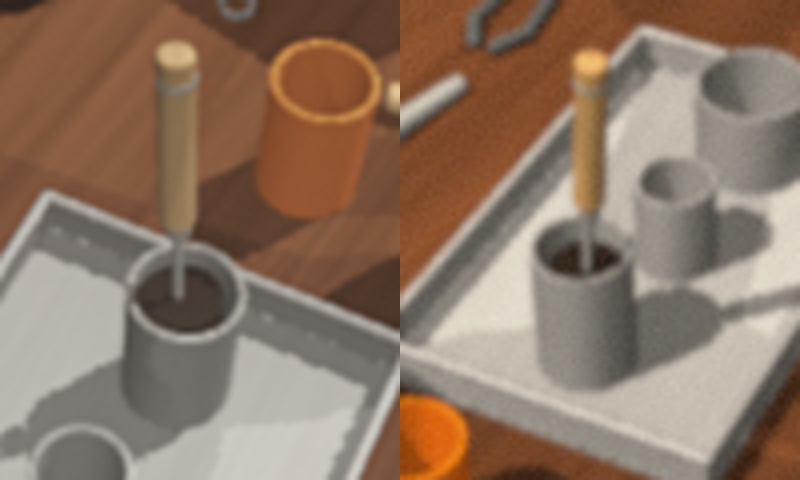

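The crop confirms it: the brush stands in the tall grey flask. The handle end is at scene (354,162.5) and side (277.5,190); the flask rim centre is at scene (356,223) and side (276,237).

```bash
cat > h.py <<'E'
import json,numpy as np
from scipy.spatial.transform import Rotation as R
C={n:json.load(open(n+".json")) for n in("scene","side")}
def ray(n,p):
    c=C[n];d=R.from_quat(c["orientation"]).apply([(p[0]-c["cx"])/c["fx"],(p[1]-c["cy"])/c["fy"],1])
    return np.array(c["eye"]),d/np.linalg.norm(d)
def tri(a,b):
    rs=[ray("scene",a),ray("side",b)];A=sum(np.eye(3)-np.outer(d,d) for _,d in rs);B=sum((np.eye(3)-np.outer(d,d))@o for o,d in rs)
    p=np.linalg.solve(A,B);return p,[round(float(np.linalg.norm(np.cross(p-o,d))),1) for o,d in rs]
def atz(n,p,z):
    o,d=ray(n,p);return o+d*(z-o[2])/d[2]
E
python3 - <<'E'
from h import *
np.set_printoptions(precision=1,suppress=True)
for k,a,b in[("end",(354,162.5),(277.5,190)),("hbot",(354,207),(277,227)),("wire",(354.75,224.25),(276.5,242)),("rim",(356.25,223),(275.75,237)),("small",(330.5,265),(299.25,220.5)),("wide",(302.5,313),(319.25,195))]:
    print(k,*tri(a,b))
print([atz("scene",p,30) for p in((322,201),(413,238),(345,385),(240,330))])
print([atz("side",p,30) for p in((292,184),(364,205),(306,290),(225,260))])
E
```

```text
end [542.5 158.5 242. ] [0.3, 0.3]
hbot [555.4 150.9 129.4] [0.3, 0.3]
wire [562.2 148.   78.6] [0.7, 0.7]
rim [566.2 145.2  89.9] [1.1, 1.1]
small [568.6  47.2  68.1] [1.7, 1.7]
wide [580.3 -62.   71. ] [2.3, 2.3]
[array([454. , 190.7,  30. ]), array([669.2, 217.4,  30. ]), array([ 704.9, -110.8,   30. ]), array([ 495.5, -138.6,   30. ])]
[array([ 697.7, -110.6,   30. ]), array([ 483.7, -136. ,   30. ]), array([449. , 196.8,  30. ]), array([659.3, 221.3,  30. ])]
```

```bash
cat >> h.py <<'E'
def need(p0,q0,p1,zdir):
    """turn-first plan: rotvec (deg, tool axes) bringing tool z to zdir by the shortest way, shifts (cm) before and after it"""
    r=R.from_quat(q0);z=r.inv().apply(np.array(zdir)/np.linalg.norm(zdir));ax=np.cross([0,0,1],z);s=np.linalg.norm(ax)
    rv=ax/(s+1e-12)*np.arctan2(s,z[2]);d=np.array(p1)-p0
    return np.degrees(rv),r.inv().apply(d)/10,(r*R.from_rotvec(rv)).inv().apply(d)/10
E
python3 - <<'E'
from h import *
from bench import arm
np.set_printoptions(precision=2,suppress=True)
s=arm.read_state();u=np.array([-.114,.067,.991]);e=np.array([542.5,158.5,240])
print(need(s["position"],s["ee_rot"],e+45*u,-u))
E
```

```text
(array([ 6.4 , -4.28,  0.  ]), array([-55.47,  54.04,  -8.13]), array([-56.14,  53.03,  -9.94]))
```

>>> drive_tool(deltas=[[[0,0,-3],[0,0,0]],[[0,0,-4],[0,0,0]],[[0,0,-4],[0,0,0]],[[-2.5,2.4,0],[0,0,0]],[[-3,2.9,0],[0,0,0]],[[-3,2.9,0],[0,0,0]],[[-3,2.9,0],[0,0,0]],[[-3,2.9,0],[0,0,0]],[[-3,2.9,0],[0,0,0]],[[-3,2.9,0],[0,0,0]],[[-3,2.9,0],[0,0,0]],[[-3,2.9,0],[0,0,0]]], claw=8.5)

```text
clock: 1.3
position: [397.5, -218.1, 313.1]
ee_rot: [-0.22, 0.976, 0.0, -0.0]
contact_force: [0.6, -0.9, 0.5]
gripper_width: 84.9
grasp_force: 0.0
```

>>> drive_tool(deltas=[[[-3,2.9,0],[0,0,0]],[[-3,2.9,0],[0,0,0]],[[-3,2.9,0],[0,0,0]],[[-3,2.9,0],[0,0,0]],[[-3,2.9,0],[0,0,0]],[[-3,2.9,0],[0,0,0]],[[-3,2.9,0],[0,0,0]],[[-3,2.9,0],[0,0,0]],[[0,0,0],[3.2,-2.1,0]],[[0,0,0],[3.2,-2.2,0]],[[0,0,0],[0,0,0]],[[0,0,0],[0,0,0]]])

```text
clock: 2.5
position: [514.5, 92.8, 313.1]
ee_rot: [-0.219, 0.973, -0.046, 0.048]
contact_force: [-0.0, 0.5, 0.6]
gripper_width: 85.1
grasp_force: 0.0
```

```bash
cat > chk.py <<'E'
from h import *
from bench import arm,get_image
import cv2,sys
np.set_printoptions(precision=2,suppress=True)
u=np.array([-.114,.067,.991]);e=np.array([542.5,158.5,240])
s=arm.read_state();print(s["clock"],s["position"],R.from_quat(s["ee_rot"]).as_matrix(),s["joints"],s["contact_force"],s["gripper_width"],s["grasp_force"])
E
python3 - <<'E'
from chk import *
print(need(s["position"],s["ee_rot"],e+45*u,-u))
w=get_image("wrist");print({k:v for k,v in w.items() if k!="img"})
v=get_image("scene");v2=get_image("side")
r=lambda i:cv2.resize(i[:,:,::-1],(400,300) if i.shape[1]>200 else (400,300),interpolation=cv2.INTER_CUBIC)
cv2.imwrite("pics/w1.png",w["img"][:,:,::-1])
# project brush axis in wrist image
T=np.array(w["mount"]);M=R.from_quat(s["ee_rot"])
for L in(240,132):
    p=e-(240-L)*u;t=M.inv().apply(p-s["position"]);c=np.linalg.inv(T)@np.append(t,1)
    th=np.arctan2(np.hypot(*c[:2]),c[2]);print(L,np.array([w["cx"],w["cy"]])+w["fx"]*th*c[:2]/np.hypot(*c[:2]))
E
```

```text
2.5 [514.54  92.79 313.15] [[-0.9  -0.42  0.11]
 [-0.43  0.9  -0.07]
 [-0.07 -0.11 -0.99]] [ 0.57  0.09 -0.16  0.13 -1.26 -1.73] [-0.03  0.51  0.58] 85.06627982047326 0.0
(array([-0.06, -0.02,  0.  ]), array([-4.81,  5.53,  2.62]), array([-4.81,  5.53,  2.63]))
{'fx': 309.70691628693146, 'fy': 309.70691628693146, 'cx': 319.2511864281724, 'cy': 196.02383110510655, 'mount': array([[   0.  ,   -0.96,   -0.29,   74.4 ],
       [   1.  ,    0.  ,    0.  ,    0.41],
       [   0.  ,   -0.29,    0.96, -170.1 ],
       [   0.  ,    0.  ,    0.  ,    1.  ]])}
240 [381.52 249.85]
132 [364.95 209.48]
```

View pics/w1.png

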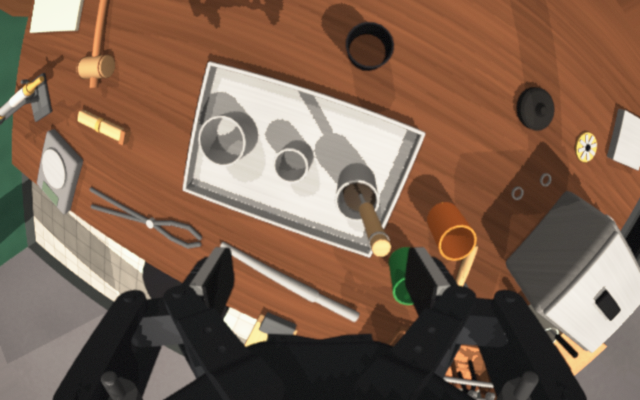

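The wrist view shows the handle end at about (380,246); I predicted (381.5,250), so they agree to about 2 mm. I'll move over the handle next.

>>> drive_tool(deltas=[[[-1.6,1.8,0],[0,0,0]],[[-1.6,1.8,0],[0,0,0]],[[-1.6,1.9,0],[0,0,0]],[[0,0,0],[0,0,0]],[[0,0,0],[0,0,0]]])

```text
clock: 3.15
position: [535.3, 162.7, 310.4]
ee_rot: [-0.219, 0.973, -0.046, 0.048]
contact_force: [-0.4, -0.7, 0.0]
gripper_width: 84.9
grasp_force: 0.0
```

Run:
```python
from chk import *
print(need(s["position"],s["ee_rot"],e-69*u,-u))
w=get_image("wrist")
cv2.imwrite("pics/w2.png",w["img"][150:400,160:480,::-1].repeat(2,0).repeat(2,1))
T=np.array(w["mount"]);M=R.from_quat(s["ee_rot"])
for L in(240,132):
    p=e-(240-L)*u;t=M.inv().apply(p-s["position"]);c=np.linalg.inv(T)@np.append(t,1)
    th=np.arctan2(np.hypot(*c[:2]),c[2]);print(L,2*(np.array([w["cx"],w["cy"]])+w["fx"]*th*c[:2]/np.hypot(*c[:2])-[160,150]))
```

```text
3.15 [535.26 162.65 310.36] [[-0.9  -0.42  0.11]
 [-0.43  0.9  -0.07]
 [-0.07 -0.11 -0.99]] [ 0.66  0.17 -0.08  0.13 -1.27 -1.82] [-0.37 -0.68  0.04] 84.90449425178717 0.0
(array([-0.11, -0.03,  0.  ]), array([ 0.04,  0.12, 13.98]), array([ 0.05,  0.09, 13.98]))
240 [319.97  94.49]
132 [319.92  39.52]
```

View pics/w2.png

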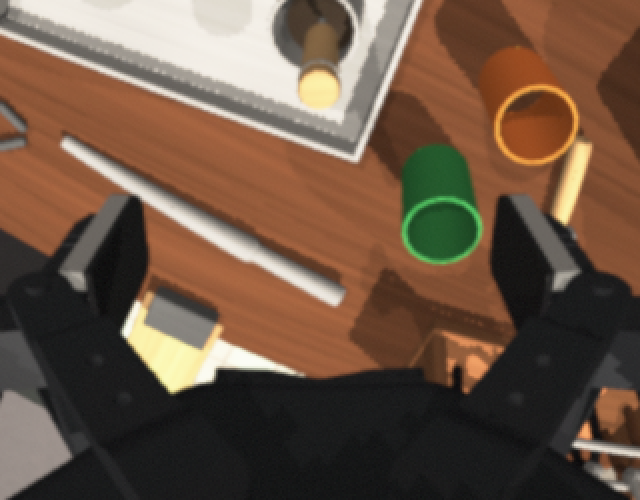

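The handle end is at about (319,88) in the crop, centred between the fingers, and within 2–3 mm along the pad width. I'll descend along the brush axis.

>>> drive_tool(deltas=[[[0.1,0.1,0.8],[0,0,0]],[[0,0,1.5],[0,0,0]],[[0,0,1.5],[0,0,0]],[[0,0,1.5],[0,0,0]],[[0,0,1.5],[0,0,0]],[[0,0,1.5],[0,0,0]],[[0,0,1.5],[0,0,0]],[[0,0,1.5],[0,0,0]],[[0,0,1.5],[0,0,0]],[[0,0,0.8],[0,0,0]],[[0,0,0.4],[0,0,0]],[[0,0,0],[0,0,0]]])

```text
clock: 4.4
position: [549.7, 153.2, 171.7]
ee_rot: [-0.219, 0.973, -0.046, 0.049]
contact_force: [-0.5, -0.2, 0.6]
gripper_width: 85.0
grasp_force: 0.0
```

Run:
```python
from chk import *
print(need(s["position"],s["ee_rot"],e-69*u,-u))
a=get_image("scene")["img"];b=get_image("side")["img"]
r=lambda i:cv2.resize(i[:,:,::-1],None,fx=3,fy=3,interpolation=cv2.INTER_CUBIC)
cv2.imwrite("pics/g1.png",np.hstack([r(a[90:280,290:420]),r(b[110:300,210:340])]))
```

```text
4.4 [549.68 153.23 171.66] [[-0.9  -0.42  0.11]
 [-0.43  0.9  -0.07]
 [-0.07 -0.11 -0.99]] [ 0.63  0.27 -0.31  0.15 -0.94 -1.84] [-0.53 -0.22  0.65] 85.00749104692737 0.0
(array([-0.12, -0.  ,  0.  ]), array([-0.09,  0.03,  0.01]), array([-0.09,  0.03,  0.01]))
```

View pics/g1.png

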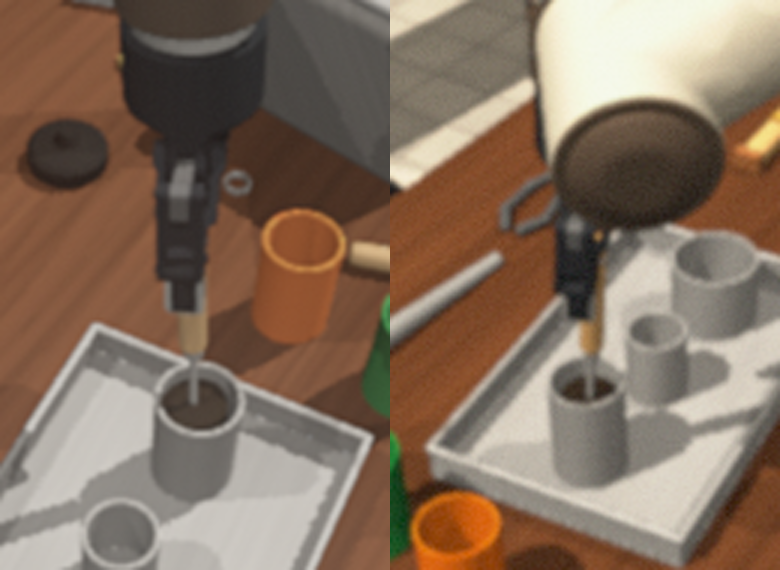

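The fingers straddle the handle, which shows below them, and nothing has been disturbed. Closing the gripper.

>>> drive_tool(deltas=[[[0,0,0],[0,0,0]],[[0,0,0],[0,0,0]],[[0,0,0],[0,0,0]],[[0,0,0],[0,0,0]],[[0,0,0],[0,0,0]],[[0,0,0],[0,0,0]],[[0,0,0],[0,0,0]],[[0,0,0],[0,0,0]]], claw=0.5)

```text
clock: 5.3
position: [549.9, 153.8, 172.0]
ee_rot: [-0.219, 0.973, -0.046, 0.049]
contact_force: [-0.6, 0.5, 1.6]
gripper_width: 16.8
grasp_force: 58.4
```

Run:
```python
from chk import *
# straighten about the tip while moving brush axis onto flask centre
t=s["position"]+R.from_quat(s["ee_rot"]).apply([0,0,171]);print("tip",t)
f=np.array([565.5,145.5])
rv,d0,d1=need(s["position"],s["ee_rot"],[f[0],f[1],t[2]+171+2],[0,0,-1]);print(rv,d0,d1)
```

```text
5.3 [549.9  153.85 172.03] [[-0.9  -0.42  0.12]
 [-0.43  0.9  -0.07]
 [-0.08 -0.11 -0.99]] [ 0.63  0.27 -0.31  0.15 -0.94 -1.84] [-0.63  0.55  1.59] 16.76105518693356 58.386685252189636
tip [569.69 142.18   2.58]
[-6.39  4.33  0.  ] [-1.07 -1.45 -0.11] [-1.05 -1.42 -0.35]
```

>>> drive_tool(deltas=[[[-0.26,-0.36,-0.1],[-1.6,1.1,0]],[[-0.26,-0.36,-0.1],[-1.6,1.1,0]],[[-0.26,-0.36,-0.05],[-1.6,1.1,0]],[[-0.26,-0.36,-0.05],[-1.6,1.1,0]],[[0,0,0],[0,0,0]],[[0,0,0],[0,0,0]]])

```text
clock: 5.9
position: [564.7, 144.9, 175.6]
ee_rot: [-0.219, 0.976, -0.001, -0.001]
contact_force: [-0.1, 0.2, -2.1]
gripper_width: 16.5
grasp_force: 58.5
```

Run:
```python
from chk import *
print(need(s["position"],s["ee_rot"],[565.5,145.5,174.5],[0,0,-1]))
a=get_image("scene")["img"];b=get_image("side")["img"]
r=lambda i:cv2.resize(i[:,:,::-1],None,fx=4,fy=4,interpolation=cv2.INTER_CUBIC)
cv2.imwrite("pics/g2.png",np.hstack([r(a[180:280,310:400]),r(b[200:300,230:320])]))
```

```text
5.9 [564.72 144.9  175.62] [[-0.9  -0.43 -0.  ]
 [-0.43  0.9  -0.  ]
 [ 0.   -0.   -1.  ]] [ 0.53  0.34 -0.14  0.   -1.1  -1.66] [-0.1   0.18 -2.09] 16.53359275755969 58.537395000457764
(array([-0.03, -0.17,  0.  ]), array([-0.1 ,  0.02,  0.11]), array([-0.1 ,  0.02,  0.11]))
```

View pics/g2.png

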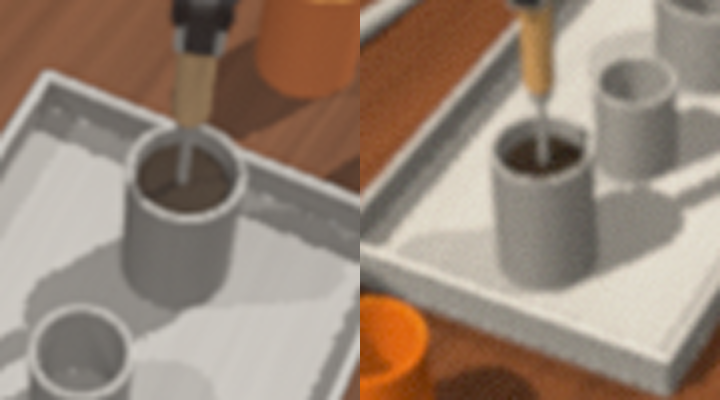

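The brush is now upright and centred (wire at scene crop (185,170), rim centre (186,172)), and the flask hasn't moved. First stroke, probing gently for the bottom.

>>> drive_tool(deltas=[[[0,0,-1],[0,0,0]],[[0,0,-2],[0,0,0]],[[0,0,-2],[0,0,0]],[[0,0,-1],[0,0,0]],[[0,0,0],[0,0,0]],[[0,0,0],[0,0,0]]])

```text
clock: 6.6
position: [564.5, 145.4, 235.9]
ee_rot: [-0.22, 0.976, -0.0, -0.001]
contact_force: [0.0, 0.2, -1.0]
gripper_width: 16.5
grasp_force: 58.5
```

>>> drive_tool(deltas=[[[0,0,1],[0,0,0]],[[0,0,2],[0,0,0]],[[0,0,2],[0,0,0]],[[0,0,1],[0,0,0]],[[0,0,0.1],[0,0,0]],[[0,0,0.1],[0,0,0]],[[0,0,0],[0,0,0]],[[0,0,0],[0,0,0]]])

```text
clock: 7.4
position: [565.2, 145.4, 174.7]
ee_rot: [-0.22, 0.976, -0.0, -0.0]
contact_force: [-0.1, -0.5, -0.5]
gripper_width: 16.8
grasp_force: 58.7
```

>>> drive_tool(deltas=[[[0,0,0.1],[0,0,0]],[[0,0,0.1],[0,0,0]],[[0,0,0],[0,0,0]]])

```text
clock: 7.7
position: [565.2, 145.4, 172.6]
ee_rot: [-0.22, 0.976, -0.0, -0.001]
contact_force: [-0.6, 1.1, 0.3]
gripper_width: 16.7
grasp_force: 58.9
```

>>> drive_tool(deltas=[[[0,0,0.1],[0,0,0]],[[0,0,0.1],[0,0,0]],[[0,0,0],[0,0,0]]])

```text
clock: 8.0
position: [566.0, 145.6, 172.5]
ee_rot: [-0.22, 0.976, -0.0, 0.001]
contact_force: [-1.9, 0.7, 6.5]
gripper_width: 16.7
grasp_force: 59.7
```

The bottom shows at TCP z ≈ 172.5 with 6.5 N. Strokes two and three follow.

>>> drive_tool(deltas=[[[0,0,-1.2],[0,0,0]],[[0,0,-2],[0,0,0]],[[0,0,-2],[0,0,0]],[[0,0,-1],[0,0,0]],[[0,0,0],[0,0,0]],[[0,0,0],[0,0,0]]])

```text
clock: 8.6
position: [564.6, 145.2, 231.5]
ee_rot: [-0.219, 0.976, -0.0, -0.002]
contact_force: [0.0, -0.7, -0.4]
gripper_width: 16.3
grasp_force: 58.7
```

>>> drive_tool(deltas=[[[0,0,1],[0,0,0]],[[0,0,2],[0,0,0]],[[0,0,1.8],[0,0,0]],[[0,0,0.8],[0,0,0]],[[0,0,0.2],[0,0,0]],[[0,0,0.2],[0,0,0]],[[0,0,0.2],[0,0,0]],[[0,0,0],[0,0,0]],[[0,0,0],[0,0,0]]])

```text
clock: 9.5
position: [565.8, 145.5, 172.6]
ee_rot: [-0.22, 0.976, -0.0, 0.001]
contact_force: [-1.4, 0.5, 5.0]
gripper_width: 16.3
grasp_force: 59.5
```

>>> drive_tool(deltas=[[[0,0,-1.2],[0,0,0]],[[0,0,-2],[0,0,0]],[[0,0,-2],[0,0,0]],[[0,0,-1],[0,0,0]],[[0,0,0],[0,0,0]],[[0,0,0],[0,0,0]]])

```text
clock: 10.1
position: [564.7, 145.3, 231.7]
ee_rot: [-0.219, 0.976, 0.0, -0.001]
contact_force: [0.3, -0.4, -2.7]
gripper_width: 16.5
grasp_force: 58.7
```

>>> drive_tool(deltas=[[[0,0,1],[0,0,0]],[[0,0,2],[0,0,0]],[[0,0,1.8],[0,0,0]],[[0,0,0.8],[0,0,0]],[[0,0,0.2],[0,0,0]],[[0,0,0.2],[0,0,0]],[[0,0,0.2],[0,0,0]],[[0,0,0],[0,0,0]],[[0,0,0],[0,0,0]]])

```text
clock: 11.0
position: [565.8, 145.5, 172.6]
ee_rot: [-0.22, 0.976, -0.0, 0.001]
contact_force: [-1.3, -0.5, 5.3]
gripper_width: 16.6
grasp_force: 59.5
```

>>> drive_tool(deltas=[[[0,0,-1],[0,0,0]],[[0,0,-1.5],[0,0,0]],[[0,0,-2],[0,0,0]],[[0,0,-2],[0,0,0]],[[0,0,-2],[0,0,0]],[[0,0,-2],[0,0,0]],[[0,0,-2],[0,0,0]],[[0,0,-2],[0,0,0]],[[0,0,-2],[0,0,0]],[[0,0,-1.5],[0,0,0]],[[0,0,0],[0,0,0]],[[0,0,0],[0,0,0]]])

```text
clock: 12.2
position: [565.0, 145.5, 350.1]
ee_rot: [-0.22, 0.976, 0.0, -0.001]
contact_force: [-0.3, -0.9, -1.3]
gripper_width: 16.3
grasp_force: 58.7
```

>>> drive_tool(deltas=[[[0,0,0],[2,0,0]],[[0,0,0],[4,0,0]],[[0,0,0],[4,0,0]],[[0,0,0],[5,0,0]],[[0,0,0],[5,0,0]],[[0,0,0],[5,0,0]],[[0,0,0],[5,0,0]],[[0,0,0],[5,0,0]],[[0,0,0],[5,0,0]],[[0,0,0],[5,0,0]]])

```text
clock: 13.2
position: [564.9, 145.5, 349.1]
ee_rot: [-0.204, 0.9, -0.375, 0.083]
contact_force: [-0.0, -0.6, -1.8]
gripper_width: 16.9
grasp_force: 58.7
```

```bash
python3 chk.py
```

```text
13.2 [564.89 145.52 349.14] [[-0.9  -0.3   0.3 ]
 [-0.43  0.64 -0.64]
 [ 0.   -0.71 -0.7 ]] [ 0.86  0.28 -0.25  0.71 -1.46 -2.22] [-0.03 -0.58 -1.81] 16.931942053282455 58.683380484580994
```

>>> drive_tool(deltas=[[[0,0,0],[5,0,0]],[[0,0,0],[5,0,0]],[[0,0,0],[5,0,0]],[[0,0,0],[5,0,0]],[[0,0,0],[5,0,0]],[[0,0,0],[5,0,0]],[[0,0,0],[5,0,0]],[[0,0,0],[5,0,0]],[[0,0,0],[3.5,0,0]],[[0,0,0],[1,0,0]],[[0,0,0],[0,0,0]],[[0,0,0],[0,0,0]]])

```text
clock: 14.4
position: [565.4, 145.4, 350.4]
ee_rot: [-0.156, 0.693, -0.686, 0.154]
contact_force: [0.1, 0.4, -0.4]
gripper_width: 16.8
grasp_force: 58.8
```

Run:
```python
from chk import *
print("tip",s["position"]+R.from_quat(s["ee_rot"]).apply([0,0,171]),s["joint_vel"])
a=get_image("scene")["img"];b=get_image("side")["img"]
cv2.imwrite("pics/f.png",np.vstack([a[60:360,100:540],b[60:360,100:540]])[:,:,::-1])
```

```text
14.4 [565.42 145.44 350.43] [[-0.9  -0.01  0.43]
 [-0.43  0.01 -0.9 ]
 [ 0.   -1.   -0.01]] [ 0.91  0.51 -0.55  1.15 -1.78 -2.68] [ 0.14  0.41 -0.41] 16.80620140069536 58.768031001091
tip [638.67  -9.06 348.68] [ 0.   -0.01  0.01  0.   -0.   -0.  ]
```

View pics/f.png

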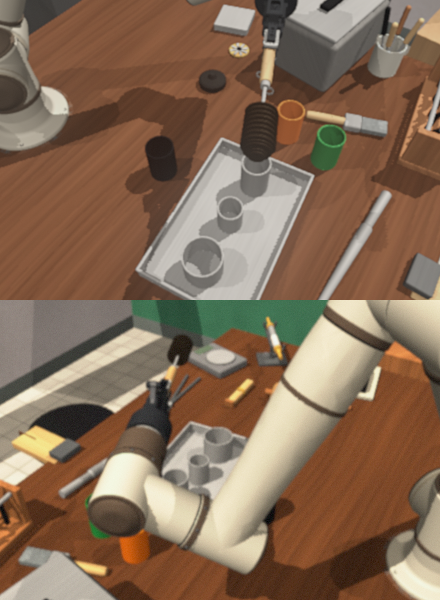

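The brush is level with its head over the pan, and all the flasks are standing (scene crop: head (260,131), flask (255,178), small (230,215), wide (202,260)). I'll check the head position and that the brush is still, then hand in.

Run:
```python
from chk import *
print(tri((360,191),(280,107)), "rims",tri((356.25,223),(275.75,237))[0])
print(arm.job_done())
```

```text
14.5 [565.36 145.44 350.94] [[-0.9  -0.    0.43]
 [-0.43  0.01 -0.9 ]
 [-0.   -1.   -0.01]] [ 0.91  0.51 -0.55  1.15 -1.78 -2.68] [-0.16  0.69 -0.86] 16.416260034677368 58.768372535705566
(array([622.33,  29.88, 352.4 ]), [0.0, 0.0]) rims [566.21 145.17  89.89]
the job is handed in; nothing more can be done
None
```

The job is handed in at 14.5 s: the flask had three full strokes to the bottom, and the brush is held level and still in the gripper, its head over the pan at about (622, 30, 352) mm, with all three flasks still standing in the pan.

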